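# Hang the tea infuser on the carousel's empty peg

## Robot

A 6-joint arm with a two-finger parallel gripper is mounted at the origin on the work surface. World frame = base frame: x ahead of the robot, y to its left, z up, the work surface at z = 0. Lengths are in m, angles in rad, forces in N, time in s.
With the tool pointing down it reaches from about 0.375 to 0.75 m from the base axis. Payload 9 kg.
Tool frame: the origin (TCP) lies midway between the tips of the shut fingers; the grasp point (between the pads) lies 19 mm behind it; z points along the fingers, y is the line along which they close (so a half turn about z gives the same grasp; the last joint's range is limited). The gripper opens to 85 mm and grips with 20 to 120 N. Pads are 22 mm wide; open, the fingers measure 114 mm over their backs; the gripper's body (76 mm by 85 mm) begins 54 mm behind the grasp point. The pads swing forward as they close: fully open they stand 13 mm farther back than shut.
Start: joints at [-1.408, 0.104, 0.097, 1.564, 0, 1.353], TCP at [0.223, -0.557, 0.201] pointing down, gripper open.
Joint ranges: [-2.99, 2.99], [-0.84, 1.86], [-1.1, 1.16], [-1.84, 2.11], [-1.51, 1.56], [-3.14, 3.14]. Speed limits (rad/s): [2.22, 2.22, 2.57, 3.14, 3.14, 3.14].

## Interface

Orientations are given as a unit quaternion [x, y, z, w].
In Python, from plant import monitor, camera, camera_info, hand_in gives the robot as it stands.
- The arm moves only by the shell command python3 -m jog FILE [OPENING] [FORCE], which reads ROWS from the file FILE. ROWS is a JSON object whose key "rows" holds a list of rows, 1 to 5 of them, each of 6 numbers: dx, dy, dz in m, then a rotation vector rx, ry, rz in rad; each row shifts and turns the commanded pose from where the row before left it, along the tool's axes as they then stand; what a row does not reach is not made up. A row lasts 1/8 s, in which the tool goes at most 0.0625 m and 0.188 rad, less where a joint would pass 70% of its speed; a pose out of reach is approached as far as the arm can. OPENING is the finger opening in m, set as the command begins (- or left out keeps the last). The fingers move at their own pace and stop on an object; FORCE is the grip in N (left out, the last holds). Time passes only in rows, so rows that do not move let the fingers close. It prints the time, the measured TCP pose, the force, the opening and the grip force at its end. Input that does not fit is refused with a message, and nothing moves.
- monitor.state(): the state, without advancing time (a new reading comes with each control period).
- camera(name): name is "side" or "top"; returns the picture (400x640x3 uint8, red, green, blue); there is no depth.
- camera_info(name): a dict with "K" (3x3 intrinsics, pixels), "k1" (the pictures are not rectified: a ray, as slopes to the right and down, at radius r is drawn at 1 + k1 r^2 times it, then the intrinsics apply), "world_from_camera" (4x4, takes a point from camera to world coordinates). Camera axes: x right, y down, z forward; pixel columns grow to the right and rows downward; lengths in m; the calibration is good to about 2 mm. A picture is of the moment at which its call begins. camera_info takes no time and is no camera call.
- hand_in(): hands the job in; it is judged then, once.
The state is a dict: "clock": time; "joint_positions": joint angles; "qvel": joint speeds; "joint_torque": joint torques, N m; "position": TCP position; "tcp_rot": TCP orientation; "contact_force": force on the tool from outside, world axes, zero at the start; "moment": the same for the moment, N m; "opening": finger opening in m; "grasp_force": force on a finger pad.
Only numpy, scipy, OpenCV 4.12 (cv2) and the standard library are available. Lean on these libraries where they do the work, as an engineer would, in place of code of your own. Each camera call takes 0.05 s, during which the arm holds its last target. There are 200 camera calls.

## Task

First turn the infuser carousel so that its one empty peg points straight over the white mark on the stand's base. Then pick up the infuser that stands on the counter by its black grip and hang it gently by its wire bail on that empty peg, leaving it hanging upright and still with the peg still over the mark. Do not knock the infuser over, press it hard against the carousel, or disturb the caddies, cup, bowl and scoop.

Things in the scene. Friction and masses are not known exactly. Their poses are not given: they have to be found in the camera images.
- rotor: Turning part of the carousel: dark hub, radius 18 mm, on a vertical axis; takes about 0.2 N m, turns freely past a full turn either way, stays where left. Origin on the axis at counter level, z up. Its -x points along the EMPTY brass peg. Pegs along +x, +y and -y carry infusers fixed to it, reaching 135 mm from the axis, grip tops up to 247 mm above the counter.
- wing (a point): Middle of the black wing grip on top of the rotor, to turn it by, 257 mm above the counter on the axis: a bar 60 mm along the rotor's x, 12 mm thick along its y, from 242 to 272 mm above the counter. Hub top at 232 mm.
- peg_line (a point): Point in plan on the empty peg's line, 92 mm out from the axis, always given at 195 mm height. The peg: level bar, 10 mm diameter, from hub to 122 mm out, then an upturned tip out to 133 mm, 9 mm higher than the peg's top. Its clamp may sit at any height: the peg's top is 175 to 215 mm above the counter and is NOT told by any pose; find it by touch or sight. The clamp holds against 40 N.
- front_mark (a point): Outer end of the white 40 x 8 mm radial mark on the carousel's fixed round dark base (radius 95 mm), 90 mm from the rotor's axis, 12 mm above the counter, roughly on the robot's side. It lies under the empty peg when the carousel is turned home.
- infuser: The loose infuser, standing on the counter: solid lidded steel basket, radius 33 mm, 60 mm high; 8 mm wire bail arching over it in its y-z plane; black grip block on the bail, 12 mm thick along x, 36 mm along y, 104 to 142 mm above the underside. Origin at the centre of the underside, z up. 0.14 to 0.3 kg. Pinch the block across its x, fingertips no lower than 107 mm.
- bail (a point): Underside of the middle of the infuser's bail, 98 mm above its underside: the point that comes to rest on the peg's top. The opening under the bail is 38 mm high at the middle and 48 mm wide along the infuser's y; the peg passes through along the infuser's x, from either side.
- caddy_a: White tea caddy with a black ball knob, radius 36 mm, 155 mm high, loose bystander; origin under its centre.
- caddy_b: A second caddy like caddy_a, loose bystander; origin under its centre.
- caddy_c: White tea caddy, radius 36 mm, 130 mm high, loose bystander; origin under its centre.
- cup: Blue cup, rim radius 36 mm, 60 mm high, loose bystander; origin under its centre.
- bowl: Green glass bowl, rim radius 55 mm, 45 mm high, loose bystander; origin under its centre.
- scoop: Long tea scoop with a wooden handle, 160 mm long, lying along its x, loose bystander; origin on the counter under its middle.
Things that resemble listed ones, but are neither listed nor needed, are in the scene too. Of the things like the infuser, leave any that is blue; of the rest the larger one is meant.

How it is judged:
By the outcome, as a careful person would: the job done as asked, in the order asked, and still so for the second after the job is handed in, with the robot touching nothing.
It also fails if it takes over 72 s, if anything falls off the work surface, if the arm or the gripper's body presses on something with over 40 N, if the wrist force passes 120 N, or if a joint passes its speed limit or range.

## Working session

There is one attempt and no reset: what is moved stays moved. The work goes in short steps, Python scripts to look and compute and a shell command to move; the robot and the scene stay as the last step left them, time stands still between calls to the robot, and variables do not carry over. Pictures are saved under pics/ and viewed, at most 10 in all, crops included, and the job is handed in when it is done.

```bash
mkdir -p pics; ls
cat > h.py <<'E'
import numpy as np,cv2
from plant import monitor,camera,camera_info,hand_in
def grab(n,f):
    im=camera(n); cv2.imwrite('pics/'+f,im[:,:,::-1]); return im
def ray(n,u,v):
    c=camera_info(n);K=np.array(c["K"]);T=np.array(c["world_from_camera"]);k=c["k1"]
    d=np.array([(u-K[0,2])/K[0,0],(v-K[1,2])/K[1,1]]);p=d.copy()
    for _ in range(30):p=d/(1+k*(p@p))
    return T[:3,3],T[:3,:3]@np.array([p[0],p[1],1])
def onz(n,u,v,z):
    o,d=ray(n,u,v);return o+d*(z-o[2])/d[2]
def tri(n1,p1,n2,p2):
    o1,d1=ray(n1,*p1);o2,d2=ray(n2,*p2)
    s=np.linalg.lstsq(np.stack([d1,-d2],1),o2-o1,rcond=None)[0]
    a=o1+s[0]*d1;b=o2+s[1]*d2;return (a+b)/2,np.linalg.norm(a-b)
def proj(n,P):
    c=camera_info(n);K=np.array(c["K"]);T=np.array(c["world_from_camera"])
    q=T[:3,:3].T@(np.array(P)-T[:3,3]);q=q[:2]/q[2];q=q*(1+c["k1"]*(q@q))
    return K[:2,:2]@q+K[:2,2]
E
python3 - <<'E'
from h import *
for n in("side","top"):
    grab(n,n+'0.png');c=camera_info(n);print(n,c["k1"],np.round(c["K"],1).tolist(),np.round(c["world_from_camera"],3).tolist())
print(monitor.state())
E
```

```text
pics
side 0.03429054069193897 [[408.4, 0.0, 329.4], [0.0, 408.4, 195.2], [0.0, 0.0, 1.0]] [[-0.836, -0.359, 0.414, 0.005], [-0.548, 0.556, -0.625, 0.683], [-0.006, -0.749, -0.662, 0.913], [0.0, 0.0, 0.0, 1.0]]
top -0.07059680395296691 [[477.3, 0.0, 320.4], [0.0, 477.3, 203.5], [0.0, 0.0, 1.0]] [[-0.009, -0.991, 0.137, 0.317], [-1.0, 0.01, 0.009, 0.001], [-0.01, -0.137, -0.991, 1.314], [0.0, 0.0, 0.0, 1.0]]
{'clock': 0.1, 'joint_positions': array([-1.40769381e+00,  1.04649428e-01,  9.65655353e-02,  1.56389657e+00,
       -1.63573590e-05,  1.35311714e+00]), 'qvel': array([-0.002777  , -0.0019223 ,  0.00222954,  0.00061842, -0.00036016,
       -0.00067894]), 'joint_torque': array([ 5.87643226e-03, -5.58206570e+01,  5.04720998e+01,  1.30589545e-02,
       -3.23374725e-04, -2.33247908e-05]), 'position': array([ 0.22294869, -0.55668835,  0.20010452]), 'tcp_rot': array([ 9.81930172e-01,  1.89242667e-01,  7.97886438e-06, -5.92068956e-04]), 'contact_force': array([0.37910642, 0.21878594, 0.48270196]), 'moment': array([ 0.0399874 , -0.00423679,  0.05842631]), 'grasp_force': 0.0, 'opening': 0.08586879824596941}
```

View pics/side0.png

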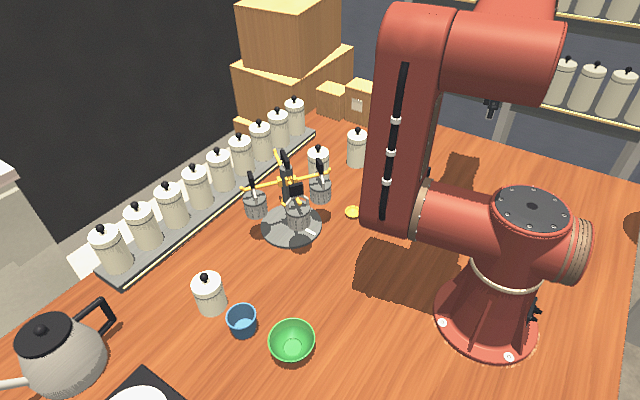

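View pics/top0.png

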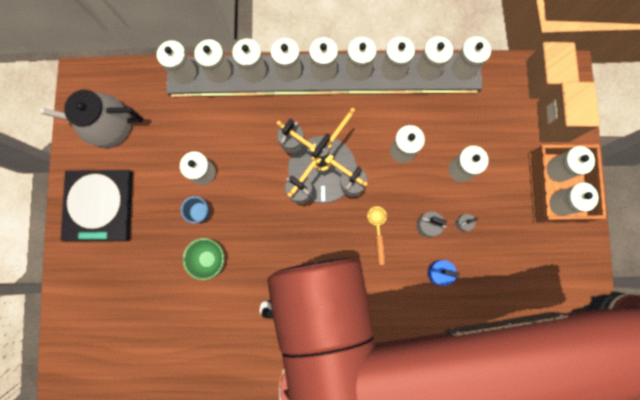

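Run:
```python
import cv2,numpy as np
a=cv2.imread('pics/top0.png')
cv2.imwrite('pics/c1.png',np.hstack([cv2.resize(a[95:215,255:385],None,fx=3.3,fy=4,interpolation=2)[:, :],cv2.resize(a[190:290,390:490],(370,480),interpolation=2)]))
cv2.imwrite('pics/c2.png',cv2.resize(cv2.imread('pics/side0.png')[140:250,230:345],None,fx=5,fy=5,interpolation=2))
```

```text
(no output)
```

View pics/c1.png

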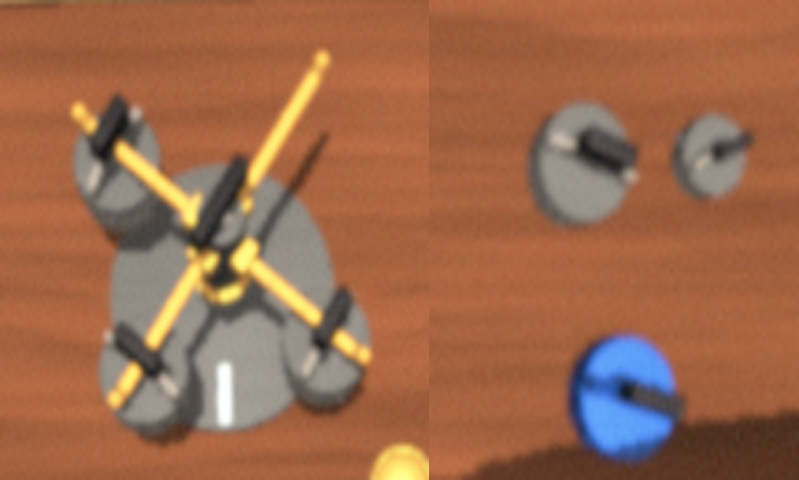

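View pics/c2.png

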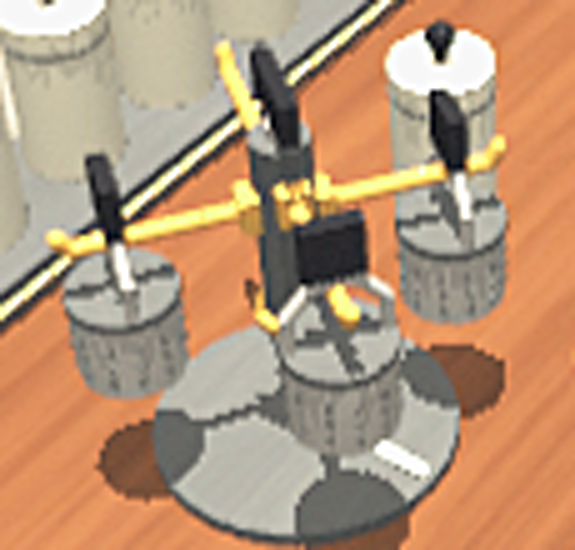

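The top crop shows the empty peg running up-right to its tip near top pixel (352.6,109.5). The wing is at about (321.7,145), and the mark's outer end is at about (323.5,201).

There are three infuser candidates: large steel (432,223), small steel (467,222) and blue (443,272). The enlarged crop confirms the large steel one is meant, since it is not blue and is the larger of the other two.

Run:
```python
from h import *
a=cv2.imread('pics/top0.png')[:,:,::-1];s=cv2.imread('pics/side0.png')[:,:,::-1]
A=lambda u,v:(255+u/3.3,95+v/4)
def cen(m,off):
    n,l,st,c=cv2.connectedComponentsWithStats(m.astype(np.uint8));return [(st[i,4],np.round(c[i]+off,1),st[i,:4]+np.r_[off,0,0]) for i in range(1,n) if st[i,4]>5]
# mark
r=a[180:210,310:340].astype(int);m=r.min(2)>190
ys,xs=np.nonzero(m);print('mark px',xs.min()+310,xs.max()+310,ys.min()+180,ys.max()+180)
xm=xs.mean()+310
mo=onz('top',xs[ys>=ys.max()-1].mean()+310,ys.max()+180.3,.012);mi=onz('top',xs[ys<=ys.min()+1].mean()+310,ys.min()+179.7,.012);print('mark',mo,mi,np.linalg.norm(mo-mi))
d=(mi-mo)/np.linalg.norm(mi-mo);print('axis from mark',mo+.09*d)
# wing dark
hs=a[120:165,300:345].astype(int);m=hs.max(2)<62
for c in cen(m,np.array([300,120])):print('dark',c)
print('wing',onz('top',*A(220,200),.272),onz('top',*A(241,158),.272),onz('top',*A(198,243),.272))
print('tip',tri('top',A(322,58),'side',(274.4,149.6)))
for p in [(75,107),(115,400),(365,357)]:print('tips',onz('top',*A(*p),.2))
# infuser masks: grip dark
r=a[205:240,415:455].astype(int)
for c in cen(r.max(2)<75,np.array([415,205])):print('inf dark',c)
I=lambda u,v:(390+(u-429)*100/370,190+v*100/480)
print('grip ends z.142',onz('top',*I(588,135),.142),onz('top',*I(634,160),.142),'bail ends',onz('top',*I(550,137),.075),onz('top',*I(632,176),.075))
print('lid circle',onz('top',*I(586,160),.06))
print(proj('side',onz('top',*I(611,147),.142)))
```

```text
mark px 321 325 185 201
mark [0.50349387 0.00641401 0.012     ] [0.54992053 0.00598477 0.012     ] 0.046428642181678276
axis from mark [0.59349002 0.00558195 0.012     ]
dark (np.int32(52), array([320.3, 149. ]), array([312, 139,  16,  18]))
dark (np.int32(12), array([322.2, 163.1]), array([320, 161,   5,   4]))
wing [0.59391214 0.00617718 0.272     ] [ 0.61808549 -0.00836932  0.272     ] [0.5693475  0.02130783 0.272     ]
tip (array([ 0.69993167, -0.06892823,  0.20367693]), np.float64(0.00047302127158306356))
tips [0.67230194 0.1124426  0.2       ]
tips [0.49240935 0.08286139 0.2       ]
tips [ 0.51635252 -0.09664696  0.2       ]
inf dark (np.int32(52), array([435.7, 221.9]), array([430, 218,  13,   8]))
grip ends z.142 [ 0.44015072 -0.26660248  0.142     ] [ 0.42688811 -0.29697732  0.142     ] bail ends [ 0.44637722 -0.25488292  0.075     ] [ 0.42445046 -0.31220354  0.075     ]
lid circle [ 0.43494792 -0.2833227   0.06      ]
[384.74478703 159.29796729]
```

```bash
echo '{"rows":[[0,0,-0.045,0,0,0],[0,0,-0.045,0,0,0],[0,0,-0.045,0,0,0],[0.0503,-0.035,0,0,0,0],[0.0503,-0.035,0,0,0,0]]}' > path.dat && python3 -m jog path.dat
echo '{"rows":[[0.0503,-0.035,0,0,0,0],[0.0503,-0.035,0,0,0,0],[0.0503,-0.035,0,0,0,0],[0.0503,-0.035,0,0,0,0],[0.0503,-0.035,0,0,0,0]]}' > path.dat && python3 -m jog path.dat
echo '{"rows":[[0.0503,-0.035,0,0,0,0],[0.0503,-0.035,0,0,0,0],[0.0503,-0.035,0,0,0,0],[0.0503,-0.035,0,0,0,0],[0,0,0,0,0,-0.18]]}' > path.dat && python3 -m jog path.dat
echo '{"rows":[[0,0,0,0,0,-0.18],[0,0,0,0,0,-0.18],[0,0,0,0,0,-0.18],[0,0,0,0,0,-0.18],[0,0,0,0,0,-0.18]]}' > path.dat && python3 -m jog path.dat
python3 -c "
from h import *;s=monitor.state();print(s['position'],s['joint_positions'],s['tcp_rot'])"
```

```text
clock: 0.72
position: [0.2909, -0.4541, 0.3357]
tcp_rot: [0.982, 0.188, 0.0, 0.0]
contact_force: [0.8, 0.5, -0.3]
opening: 0.0852
grasp_force: 0.0
clock: 1.35
position: [0.4596, -0.1969, 0.3356]
tcp_rot: [0.982, 0.189, -0.0, 0.0]
contact_force: [1.5, -0.7, -0.1]
opening: 0.0855
grasp_force: 0.0
clock: 1.98
position: [0.5946, 0.0098, 0.3339]
tcp_rot: [0.96, 0.28, -0.001, -0.001]
contact_force: [0.1, -0.2, 0.3]
opening: 0.0851
grasp_force: 0.0
clock: 2.6
position: [0.5935, 0.006, 0.3353]
tcp_rot: [0.743, 0.669, -0.0, -0.0]
contact_force: [0.4, -0.0, -0.5]
opening: 0.0855
grasp_force: 0.0
[0.59346485 0.00604101 0.335329  ] [-2.09910985e-01  1.70104587e-01  4.18208614e-01  1.81970847e+00
 -8.87855910e-05  1.46495690e+00] [ 7.42927848e-01  6.69371382e-01 -2.73173458e-04 -3.01012400e-04]
```

```bash
for i in 1; do
echo '{"rows":[[0,0,0,0,0,-0.1818],[0,0,0,0,0,-0.1818],[0,0,0,0,0,-0.1818],[0,0,0,0,0,-0.1818],[0,0,0,0,0,-0.1818]]}' > path.dat && python3 -m jog path.dat
echo '{"rows":[[0,0,0,0,0,-0.1818],[0,0,0,0,0,-0.1818],[0,0,0,0,0,-0.1818],[0,0,0,0,0,-0.1818],[0,0,0,0,0,-0.1818]]}' > path.dat && python3 -m jog path.dat
echo '{"rows":[[0,0,0,0,0,-0.1818],[0,0,0,0,0,-0.1818],[0,0,0,0,0,-0.1818],[0,0,0,0,0,-0.1818],[0,0,0,0,0,-0.1818]]}' > path.dat && python3 -m jog path.dat
echo '{"rows":[[0,0,0,0,0,-0.1818],[0,0,0,0,0,-0.1818],[0,0,0,0,0,-0.1818],[0,0,0,0,0,-0.1818],[0,0,0,0,0,-0.1818]]}' > path.dat && python3 -m jog path.dat
done >/dev/null
echo '{"rows":[[0,0,0,0,0,-0.1818],[0,0,0,0,0,-0.1818],[0,0,0,0,0,-0.1818],[0,0,0,0,0,0]]}' > path.dat && python3 -m jog path.dat
python3 -c "
from h import *;s=monitor.state();x,y=s['tcp_rot'][:2];print(s['position'],s['joint_positions'],2*np.arctan2(y,x))
grab('side','s1.png')"
```

```text
clock: 5.6
position: [0.5935, 0.006, 0.3354]
tcp_rot: [0.949, -0.316, -0.0, 0.0]
contact_force: [-0.6, 0.1, -0.4]
opening: 0.0856
grasp_force: 0.0
[0.59348097 0.00603331 0.33536761] [-2.09927976e-01  1.70077053e-01  4.18252027e-01  1.81970103e+00
 -7.18103838e-05 -2.70927983e+00] -0.6422407777035606
```

View pics/s1.png

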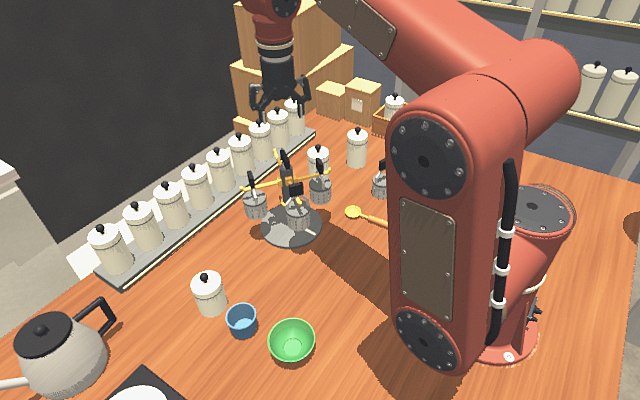

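The side view shows the open gripper straddling the axis line above the wing, with fingertips at about (282,105) and the wing at (284,160). I'll descend and pinch.

```bash
echo '{"rows":[[0,0,0.0285,0,0,0],[0,0,0.0285,0,0,0],[0,0,0.0285,0,0,0],[0,0,0,0,0,0]]}' > path.dat && python3 -m jog path.dat
echo '{"rows":[[0,0,0,0,0,0],[0,0,0,0,0,0],[0,0,0,0,0,0],[0,0,0,0,0,0],[0,0,0,0,0,0]]}' > path.dat && python3 -m jog path.dat 0 40
echo '{"rows":[[0,0,0,0,0,0],[0,0,0,0,0,0],[0,0,0,0,0,0]]}' > path.dat && python3 -m jog path.dat
```

```text
clock: 6.15
position: [0.5923, 0.0063, 0.248]
tcp_rot: [0.949, -0.317, -0.002, 0.0]
contact_force: [-0.7, 0.8, 0.3]
opening: 0.0852
grasp_force: 0.0
clock: 6.78
position: [0.5936, 0.006, 0.2504]
tcp_rot: [0.949, -0.315, 0.0, 0.0]
contact_force: [0.6, -0.2, -0.3]
opening: 0.0001
grasp_force: 0.0
clock: 7.15
position: [0.5936, 0.006, 0.2503]
tcp_rot: [0.949, -0.315, -0.0, 0.0]
contact_force: [-0.1, -0.3, 0.0]
opening: 0.0003
grasp_force: 0.0
```

Run:
```python
from h import *
a=grab('side','s2.png');b=grab('top','t2.png')
cv2.imwrite('pics/c3.png',np.hstack([cv2.resize(a[110:220,230:345],(400,383),interpolation=2),cv2.resize(b[95:205,265:380],(400,383),interpolation=2)])[:,:,::-1])
print(proj('side',[.5936,.006,.25]),proj('top',[.5936,.006,.25]))
```

```text
[286.04835363 161.31581645] [321.81910466 147.6118269 ]
```

View pics/c3.png

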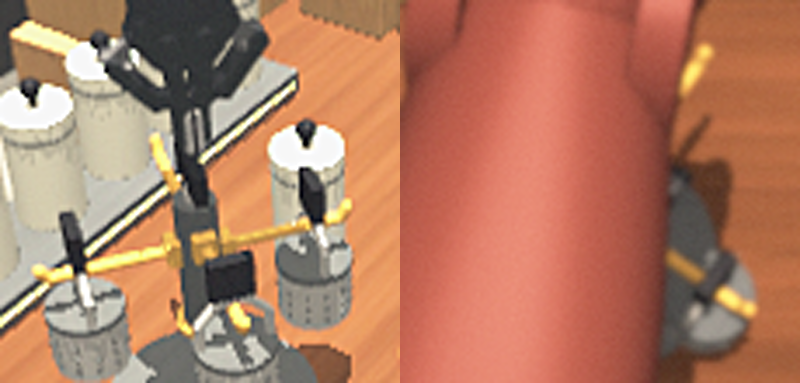

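```bash
python3 - <<'E'
from h import *
e=np.array([np.cos(-.64),np.sin(-.64)])
for z in(.242,.272):
  for s in(-.03,.03):
    P=np.r_[np.array([.5935,.006])+s*e,z];q=proj('side',P);print(z,s,'c2',(q-[230,140])*5,'c3',(q-[230,110])*3.48,'top',proj('top',P))
print('tcp c3',(proj('side',[.5936,.006,.2503])-[230,110])*3.48)
print('tri near end/far end',tri('top',(255+198/3.3,95+243/4),'side',(230+292/5,140+95/5)),tri('top',(255+241/3.3,95+158/4),'side',(230+263/5,140+47/5)))
E
python3 -c "
import cv2;a=cv2.imread('pics/s2.png');cv2.imwrite('pics/c4.png',cv2.resize(a[125:190,250:320],None,fx=8,fy=8,interpolation=0))"
```

```text
0.242 -0.03 c2 [296.66819643 150.31986531] c3 [206.48106471 209.02262625] top [314.14562946 158.80371416]
0.242 0.03 c2 [266.92115038  87.81478327] c3 [185.77712066 165.51908916] top [329.49504588 138.32912691]
0.272 -0.03 c2 [292.58598485 105.04150749] c3 [203.63984545 177.50888921] top [313.8337709  155.72373893]
0.272 0.03 c2 [262.44727034  43.11245552] c3 [182.66330015 134.40626904] top [329.6082627  134.70756889]
tcp c3 [195.01867878 178.26850332]
tri near end/far end (array([0.56929615, 0.02188239, 0.27700089]), np.float64(0.002620026936602755)) (array([ 0.61685589, -0.0091199 ,  0.27171375]), np.float64(0.0029350507671637633))
```

View pics/c4.png

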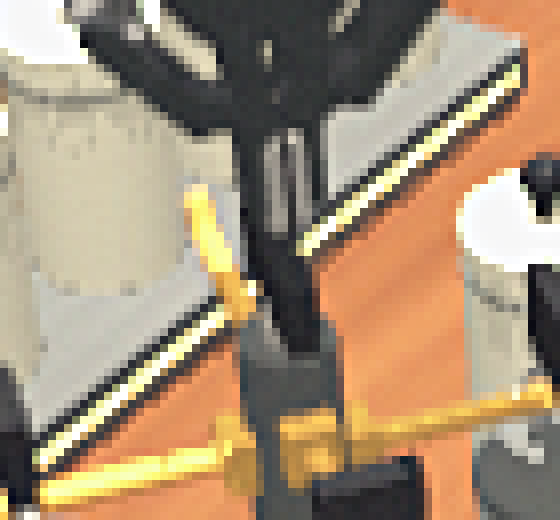

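```bash
python3 - <<'E'
from h import *
s0=cv2.imread('pics/side0.png').astype(int)
def tips(f):
    d=np.abs(cv2.imread(f).astype(int)-s0).max(2)>30
    for u in range(244,320,2):
        v=np.nonzero(d[:190,u])[0]
        v=v[v>60] if len(v) else v
        print((u,int(v.max()) if len(v) else None),end=' ')
    print()
tips('pics/s1.png');tips('pics/s2.png')
for z in(.335,.348,.357,.37,.25,.272):print(z,proj('side',[.5935,.006,z]))
t=np.array([.6,.8])
for s in(-.05,.05):print(s,proj('side',np.r_[np.array([.5935,.006])+s*t,.348]))
E
echo '{"rows":[[0,0,0.002,0,0,0],[0,0,0,0,0,0]]}' > path.dat && python3 -m jog path.dat; echo '{"rows":[[0,0,0.002,0,0,0],[0,0,0,0,0,0]]}' > path.dat && python3 -m jog path.dat
```

```text
(244, None) (246, None) (248, None) (250, 106) (252, 110) (254, 110) (256, 110) (258, 114) (260, 119) (262, 122) (264, 124) (266, 123) (268, 104) (270, 102) (272, 99) (274, 99) (276, 177) (278, 179) (280, 179) (282, 170) (284, 178) (286, 180) (288, 183) (290, 184) (292, 178) (294, 179) (296, 179) (298, 180) (300, 182) (302, 183) (304, 178) (306, 178) (308, 177) (310, 187) (312, 188) (314, 189) (316, 189) (318, 189) 
(244, None) (246, None) (248, None) (250, None) (252, None) (254, None) (256, None) (258, 127) (260, 130) (262, 133) (264, 134) (266, 135) (268, 137) (270, 181) (272, 140) (274, 180) (276, 180) (278, 180) (280, 180) (282, 170) (284, 178) (286, 180) (288, 183) (290, 184) (292, 178) (294, 179) (296, 179) (298, 180) (300, 182) (302, 183) (304, 178) (306, 178) (308, 177) (310, 187) (312, 188) (314, 189) (316, 189) (318, 189) 
0.335 [283.53341268 134.67376412]
0.348 [283.11849272 130.33859223]
0.357 [282.82692505 127.29416095]
0.37 [282.39938099 122.83279004]
0.25 [286.0776658  161.32784808]
0.272 [285.44578901 154.69668758]
-0.05 [301.92710982 126.67366526]
0.05 [263.83300249 134.08493478]
clock: 7.5
position: [0.5935, 0.006, 0.248]
tcp_rot: [0.949, -0.315, -0.0, 0.0]
contact_force: [0.2, -0.3, -0.3]
opening: -0.0001
grasp_force: 0.0
clock: 7.75
position: [0.5935, 0.006, 0.2461]
tcp_rot: [0.949, -0.315, -0.0, 0.0]
contact_force: [-0.5, -0.3, -0.7]
opening: 0.0001
grasp_force: 0.0
```

```bash
for i in 1; do echo '{"rows":[[0,0,0.0015,0,0,0],[0,0,0,0,0,0]]}' > path.dat && python3 -m jog path.dat;echo '{"rows":[[0,0,0.0015,0,0,0],[0,0,0,0,0,0]]}' > path.dat && python3 -m jog path.dat;echo '{"rows":[[0,0,0.0015,0,0,0],[0,0,0,0,0,0]]}' > path.dat && python3 -m jog path.dat;done | grep -E "pos|force"
python3 - <<'E'
from h import *
a=grab('side','s3.png').astype(int)
np.set_printoptions(linewidth=250)
print(a[138:176:1,278:296].max(2))
E
```

```text
position: [0.5935, 0.006, 0.2446]
contact_force: [-0.2, -0.2, 0.5]
grasp_force: 0.0
position: [0.5935, 0.006, 0.2431]
contact_force: [0.5, -0.1, -0.1]
grasp_force: 0.0
position: [0.5936, 0.006, 0.2417]
contact_force: [-0.0, 0.1, -0.2]
grasp_force: 0.0
[[ 65  55  55  55  54  55  75  66  60  59  54  52  56  58  57  59  57  57]
 [ 73  61  53  52  57  61  86  63  59  54  53  54  52  50  50  50  48  53]
 [ 62  60  53  55  51  54  53  60  56  56  58  56  52  47  49  89  58  56]
 [ 52  54  58  54  55  57  55  51  55  57  54  54  51  74 148 169 147 143]
 [ 54  55  55  58  59  55  61  59  48  48  54  54  61 162 218 207 207 208]
 [ 49  48  56  54  60  51  52  63  71  69  45  47  91 223 204 199 197 199]
 [154  62  48  53  51  54  97  69 126 145  80  45 106 216 201 197 198 201]
 [234 103  49  51  57 114 160  80 139 191 111  45 103 216 200 199 201 210]
 [224 130  48  51  67 154 173  92  92 160  93  41  94 216 202 208 195 170]
 [205 114  47  48  57 124 158  88  76 160 108  38  76 218 211 186 138  53]
 [185 121  41  50  53 108 159 103  67 164 123  39  84 225 186  99  53 133]
 [201 165  37  51  53 1
[... 1302 characters left out ...]
101 115 222 227 228 226]
 [104 138 105 107 110 144 154  58  37  43  43  47 100 109 166 237 231 232]
 [187 166 104 111 110 114 136 100  32  40  34  41  97  98 170 245 236 236]
 [246 143  87 103 107 108 112 113  59  66  73  70  82  73 164 250 240 240]
 [234 162  72  80  99 100 109 106  88  96 103  99  75  76 138 255 243 241]
 [234 197  72  77  77  77  85  87  81  80  83  81  80  77 129 255 245 242]
 [235 223  71  80  80  82  80  81  80  80  81  81  80  77 104 255 246 242]
 [238 249  73  77  81  81  83  81  78  79  81  81  81  71 107 255 247 239]
 [236 248  72  79  78  81  80  82  82  79  83  80  79  74  99 255 243 234]
 [237 242  97  79  80  79  82  78  79  79  78  76 112  79  75 228 243 234]]
```

```bash
for i in 1; do echo '{"rows":[[0,0,0.002,0,0,0],[0,0,0,0,0,0]]}' > path.dat && python3 -m jog path.dat;echo '{"rows":[[0,0,0.002,0,0,0],[0,0,0,0,0,0]]}' > path.dat && python3 -m jog path.dat;echo '{"rows":[[0,0,0.002,0,0,0],[0,0,0,0,0,0]]}' > path.dat && python3 -m jog path.dat;done | grep -E "clo|pos|force"
python3 - <<'E'
from h import *
np.set_printoptions(linewidth=250)
a=grab('side','s4.png').astype(int);s0=cv2.imread('pics/side0.png')[:,:,::-1].astype(int)
print((np.abs(a-s0).max(2)>30)[144:172,274:300].astype(int))
t0=cv2.imread('pics/side0.png')[:,:,::-1].astype(int)
print(s0[144:172,276:296].max(2))
E
```

```text
clock: 8.8
position: [0.5937, 0.006, 0.2415]
contact_force: [-3.5, 1.6, 9.3]
grasp_force: 5.0
clock: 9.05
position: [0.5938, 0.006, 0.2415]
contact_force: [-8.4, 0.8, 20.4]
grasp_force: 10.4
clock: 9.3
position: [0.594, 0.006, 0.2414]
contact_force: [-11.3, 1.9, 30.5]
grasp_force: 15.8
[[1 1 1 1 1 1 1 1 1 1 1 1 1 1 1 1 1 0 0 0 0 0 0 0 0 0]
 [1 1 0 0 0 1 1 1 1 1 0 1 1 0 1 1 1 1 0 0 0 0 0 0 0 0]
 [0 0 0 0 0 1 1 1 1 1 0 1 1 1 1 1 1 0 0 0 0 0 0 0 0 0]
 [0 0 0 0 0 1 1 1 1 1 1 1 1 1 1 1 1 0 0 0 0 0 0 0 0 0]
 [0 0 0 0 0 1 1 1 1 1 1 1 1 1 1 1 1 1 0 0 0 0 0 0 0 0]
 [0 0 0 0 0 0 1 1 1 1 0 1 1 0 1 1 1 0 0 0 0 0 0 0 0 0]
 [0 0 0 0 0 0 1 0 0 1 1 1 1 0 1 1 1 0 0 0 0 0 0 0 0 0]
 [0 0 0 0 0 0 0 0 0 0 1 1 1 1 0 1 0 0 0 0 0 0 0 0 0 0]
 [0 0 0 0 0 0 0 0 0 0 1 0 1 0 1 1 0 0 0 0 0 0 0 0 0 0]
 [0 0 0 0 0 0 0 0 1 0 1 1 1 1 1 0 0 0 0 0 0 0 0 0 0 0]
 [0 0 0 0 0 0 0 0 0 0 1 1 0 1 1 0 0 0 0 0 0 0 0 0 0 0]
 [0 0 0 0 0 0 0 0 0 0 1 1 0 1 1 0 0 0 0 0 0 0 0 0 0 0]
 [0 0 0 0 0 0 0 0 0 0 1 1 0 1 1 0 0 0 0 0 0 0 0 0 0 0]
 [0 0 0 0 0 0 0 0 0 0 0 0 1 1 0 0 0 0 0 0 0 0 0 0 0 0]
 [0 0 0 0 0 1 0 0 0 0 0 1 0 0 0 0 0 0 0 0 0
[... 2352 characters left out ...]
44  39  77 245 230 224 219 215 215]
 [255 255 247 255 255 255 214 255  14  37  42  44  40  64 212 230 222 219 215 214]
 [255 255 116 255 255 175 175 253  39  29  40  41  38  57 166 214 222 216 214 217]
 [197  79  55 126 187 183 173 128 104  26  43  41  34  55 170 205 205 218 220 218]
 [ 58  76  98 172 192 192 191 147 135  49  39  41  38  54 172 199 162 226 225 224]
 [ 87 122 175 190 183 199 192 183 158  87  30  41  36  51 157 156 151 236 230 230]
 [176 175 232 129 139 179 193 200 204  95  54  61  67  65 107  66 151 241 234 234]
 [237 227 225 151  66 105 156 173 179 104  81  90  98  95  75  74 128 250 239 237]
 [222 217 225 187  70  75  69  65 107 112  74  74  77  76  82  75 121 255 240 238]]
```

Reading the numbers, the shut fingers met the wing's top (272 mm) at a reported z of 0.2415. So the real tips sit about 30 mm higher than the readout, which the side image agrees with (tip row 156.5 where 164 was expected). I'll correct for that offset and regrasp.

```bash
echo '{"rows":[[0,0,-0.03,0,0,0],[0,0,0,0,0,0],[0,0,0,0,0,0],[0,0,0,0,0,0],[0,0,0,0,0,0]]}' > path.dat && python3 -m jog path.dat .085
echo '{"rows":[[0,0,0.0235,0,0,0],[0,0,0.0235,0,0,0],[0,0,0,0,0,0]]}' > path.dat && python3 -m jog path.dat
echo '{"rows":[[0,0,0,0,0,0],[0,0,0,0,0,0],[0,0,0,0,0,0],[0,0,0,0,0,0],[0,0,0,0,0,0]]}' > path.dat && python3 -m jog path.dat 0 40
```

```text
clock: 9.98
position: [0.5933, 0.0061, 0.265]
tcp_rot: [0.949, -0.315, -0.001, 0.0]
contact_force: [-0.3, -0.1, -0.6]
opening: 0.0849
grasp_force: 0.0
clock: 10.35
position: [0.5924, 0.0063, 0.2166]
tcp_rot: [0.949, -0.315, -0.002, 0.0]
contact_force: [-0.4, 0.2, 0.5]
opening: 0.0849
grasp_force: 0.0
clock: 10.98
position: [0.5956, 0.0082, 0.2195]
tcp_rot: [0.949, -0.314, 0.002, -0.003]
contact_force: [10.7, 11.4, 0.0]
opening: 0.011
grasp_force: 41.7
```

```bash
echo '{"rows":[[0,-0.003,0,0,0,0],[0,0,0,0,0,0],[0,0,0,0,0,0]]}' > path.dat && python3 -m jog path.dat | grep -E "pos|for|rot"; python3 -c "
from h import *;s=monitor.state();x,y=s['tcp_rot'][:2];print(s['moment'],s['contact_force'],2*np.arctan2(y,x))"
```

```text
position: [0.5955, 0.0082, 0.2195]
tcp_rot: [0.949, -0.315, 0.0, 0.0]
contact_force: [-0.8, -0.3, 5.5]
grasp_force: 42.4
[-0.18312318  0.32652509  0.1908747 ] [-0.80350052 -0.34540514  5.53225101] -0.6410361163502767
```

```bash
for i in 1;do echo '{"rows":[[0,0,0,0,0,0.179],[0,0,0,0,0,0.179],[0,0,0,0,0,0.179],[0,0,0,0,0,0.179]]}' > path.dat && python3 -m jog path.dat
echo '{"rows":[[0,0,0,0,0,0.179],[0,0,0,0,0,0.179],[0,0,0,0,0,0.179],[0,0,0,0,0,0.179],[0,0,0,0,0,0.179]]}' > path.dat && python3 -m jog path.dat
echo '{"rows":[[0,0,0,0,0,0.179],[0,0,0,0,0,0.179],[0,0,0,0,0,0.179],[0,0,0,0,0,0.179],[0,0,0,0,0,0.179]]}' > path.dat && python3 -m jog path.dat
echo '{"rows":[[0,0,0,0,0,0],[0,0,0,0,0,0],[0,0,0,0,0,0]]}' > path.dat && python3 -m jog path.dat;done
python3 -c "
from h import *;s=monitor.state();x,y=s['tcp_rot'][:2];print(s['moment'],s['joint_positions'],2*np.arctan2(y,x))"
```

```text
clock: 11.85
position: [0.5965, 0.0089, 0.2195]
tcp_rot: [0.777, -0.63, 0.001, -0.001]
contact_force: [6.7, 4.2, 3.0]
opening: 0.0113
grasp_force: 42.1
clock: 12.48
position: [0.5981, 0.0086, 0.2196]
tcp_rot: [-0.428, 0.904, -0.001, 0.003]
contact_force: [14.2, 2.4, -0.6]
opening: 0.0115
grasp_force: 41.6
clock: 13.1
position: [0.5988, 0.0072, 0.2196]
tcp_rot: [0.006, 1.0, -0.001, 0.004]
contact_force: [17.6, -5.4, -2.7]
opening: 0.011
grasp_force: 41.4
clock: 13.48
position: [0.5988, 0.0072, 0.2195]
tcp_rot: [0.003, 1.0, -0.001, 0.004]
contact_force: [18.1, -4.0, -3.4]
opening: 0.0109
grasp_force: 41.3
[-0.57014282 -3.16515415 -0.2575981 ] [-2.06128660e-01  9.55040635e-02  1.22175087e-01  1.59029278e+00
  2.50379337e-05 -1.99453608e-01] 3.134917691470971
```

```bash
echo '{"rows":[[0,-0.001,0,0,0,0],[0,0,0,0,0,0]]}' > path.dat && python3 -m jog path.dat |grep contact
echo '{"rows":[[0,0,0,0,0,0],[0,0,0,0,0,0],[0,0,0,0,0,0],[0,0,0,0,0,0]]}' > path.dat && python3 -m jog path.dat .085
echo '{"rows":[[0,0,-0.04,0,0,0],[0,0,-0.04,0,0,0],[0,0,-0.04,0,0,0],[0.0265,-0.0482,0,0,0,0],[0.0265,-0.0482,0,0,0,0]]}' > path.dat && python3 -m jog path.dat |grep -E "pos|contact"
echo '{"rows":[[0.0265,-0.0482,0,0,0,0],[0.0265,-0.0482,0,0,0,0],[0.0265,-0.0482,0,0,0,0],[0.0265,-0.0482,0,0,0,0],[0,0,0,0,0,0.178]]}' > path.dat && python3 -m jog path.dat |grep pos
echo '{"rows":[[0,0,0,0,0,0.178],[0,0,0,0,0,0.178],[0,0,0,0,0,0.178],[0,0,0,0,0,0.178],[0,0,0,0,0,0.178]]}' > path.dat && python3 -m jog path.dat |grep pos
echo '{"rows":[[0,0,0,0,0,0.178],[0,0,0,0,0,0.178],[0,0,0,0,0,0.178],[0,0,0,0,0,0.178],[0,0,0,0,0,0.178]]}' > path.dat && python3 -m jog path.dat
python3 - <<'E'
from h import *
a=grab('side','s5.png');b=grab('top','t5.png')
cv2.imwrite('pics/c5.png',np.hstack([cv2.resize(a[100:250,230:430],(400,300),interpolation=2),cv2.resize(b[100:250,290:490],(400,300),interpolation=2)])[:,:,::-1])
E
```

```text
contact_force: [18.2, 1.1, -1.7]
clock: 14.22
position: [0.5952, 0.0074, 0.2187]
tcp_rot: [0.003, 1.0, -0.0, -0.0]
contact_force: [0.2, -0.4, -0.2]
opening: 0.0822
grasp_force: 0.0
position: [0.5416, -0.0895, 0.3392]
contact_force: [0.4, -1.4, -0.5]
position: [0.4329, -0.2839, 0.3383]
position: [0.4348, -0.2809, 0.3389]
clock: 16.73
position: [0.4348, -0.2809, 0.3389]
tcp_rot: [0.833, 0.553, -0.0, 0.0]
contact_force: [-0.7, -0.6, -0.1]
opening: 0.085
grasp_force: 0.0
```

View pics/c5.png

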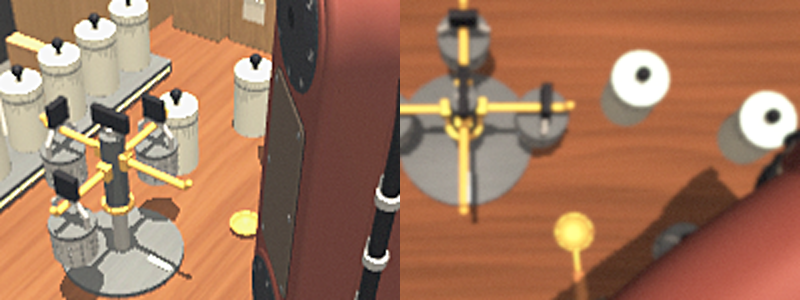

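The side and top crops show the empty peg pointing at the robot. Its tip is at side (322.5,191.5) and top (322.5,205), with the mark beneath it. Next I'll measure the peg line and its height.

Run:
```python
from h import *
b=cv2.imread('pics/t5.png')[:,:,::-1].astype(int);a=cv2.imread('pics/s5.png')[:,:,::-1].astype(int)
yel=lambda i:(i[:,:,0]>170)&(i[:,:,1]>120)&(i[:,:,2]<130)&(i[:,:,0]-i[:,:,2]>90)&(i[:,:,0]-i[:,:,1]<75)
m=yel(b)
pts=[]
for v in range(166,208):
    u=np.nonzero(m[v,310:336])[0]
    if 2<=len(u)<=8: pts.append(onz('top',u.mean()+310,v,.19)); last=v
    if v%4==0 or v>202:print(v,(u+310).tolist(),end=' ')
P=np.array(pts);k=np.polyfit(P[:,0],P[:,1],1);print('\npeg y=',k,'y at axis',np.polyval(k,.5945),'at .5025',np.polyval(k,.5025),'lastv',last)
w=(b.min(2)>185)
for v in range(182,204,2):
    u=np.nonzero(w[v,312:334])[0];print(v,(u+312).tolist(),end=' ')
# pegs along y in top: line of +x infuser etc
print('\ntip',tri('top',(322.5,last),'side',(322.5,191.5)))
n,l,st,c=cv2.connectedComponentsWithStats(yel(a)[120:215,230:345].astype(np.uint8))
ms=yel(a)
for u in range(292,327,2):
    v=np.nonzero(ms[170:200,u])[0]+170;print((u,v.min(),v.max(),len(v)) if len(v) else u,end=' ')
# predicted peg top line for heights
print()
for h in(.18,.19,.2,.21):print(h,proj('side',[.52,.006,h]),proj('side',[.48,.006,h]))
```

```text
168 [316, 317, 318, 319, 320, 321, 322, 323, 324, 325, 326] 172 [319, 320, 321, 322, 323] 176 [319, 320, 321, 322, 323] 180 [319, 320, 321, 322, 323] 184 [320, 321, 322, 323] 188 [320, 321] 192 [320, 321] 196 [320, 321] 200 [320, 321] 203 [319, 320, 321, 322, 323, 324] 204 [319, 320, 321, 322, 323, 324] 205 [320, 321, 322, 323, 324] 206 [320, 321, 322, 323] 207 [320, 321, 322] 
peg y= [-0.0104524  0.0146066] y at axis 0.008392655125739383 at .5025 0.009354275564339739 lastv 207
182 [] 184 [] 186 [] 188 [] 190 [324] 192 [324] 194 [324] 196 [323, 324] 198 [323, 324] 200 [324] 202 [] 
tip (array([0.4675161 , 0.00853066, 0.20213291]), np.float64(0.010767217361475491))
(292, np.int64(173), np.int64(185), 10) (294, np.int64(170), np.int64(197), 12) (296, np.int64(172), np.int64(197), 6) (298, np.int64(171), np.int64(184), 4) (300, np.int64(170), np.int64(190), 4) (302, np.int64(182), np.int64(185), 2) (304, np.int64(186), np.int64(186), 1) (306, np.int64(184), np.int64(187), 2) (308, np.int64(188), np.int64(188), 1) (310, np.int64(188), np.int64(189), 2) (312, np.int64(186), np.int64(192), 4) (314, np.int64(190), np.int64(191), 2) (316, np.int64(191), np.int64(192), 2) (318, np.int64(192), np.int64(193), 2) (320, np.int64(190), np.int64(194), 3) (322, np.int64(187), np.int64(195), 5) (324, np.int64(189), np.int64(192), 2) (326, np.int64(185), np.int64(191), 2) 
0.18 [309.24738208 190.54386272] [321.30921675 195.78538831]
0.19 [309.10589313 187.77099774] [321.23843502 193.00255603]
0.2 [308.96264602 184.96493658] [321.16676815 190.18595992]
0.21 [308.8176064 182.1250517] [321.09419875 187.33495367]
```

Run:
```python
from h import *
b=cv2.imread('pics/t5.png')[:,:,::-1].astype(float)
# subpixel centre of brass: saturation R-B weights
for v in (172,174,176,178,180,182,184,190,196,202,203,204,205):
    r=b[v,310:335];w=np.clip(r[:,0]-r[:,2]-60,0,None);u=(w*np.arange(310,335)).sum()/w.sum();print(v,round(u,2),np.round(onz('top',u,v,.19)[:2],4))
a0=cv2.imread('pics/top0.png').astype(float)
for v in range(186,201,3):
    r=a0[v,314:332].min(1);w=np.clip(r-130,0,None);u=(w*np.arange(314,332)).sum()/w.sum();print('mark',v,round(u,2),np.round(onz('top',u,v,.012)[:2],4))
# +-y infuser pegs => rotor angle: brass centre rows left/right
for u in (300,303,306,309,333,336,340,344,350,360,370,373):
    c=b[140:170,u];w=np.clip(c[:,0]-c[:,2]-80,0,None);v=(w*np.arange(140,170)).sum()/max(w.sum(),1);print('lat',u,round(v,2),np.round(onz('top',u,v,.2)[:2],4))
# side peg: brass edges, print signal along columns
a=cv2.imread('pics/s5.png')[:,:,::-1].astype(int)
np.set_printoptions(linewidth=250)
print((a[:,:,0]-a[:,:,2])[180:200,300:330]);print(a[180:200,300:330,1])
```

```text
172 321.31 [0.5491 0.0081]
174 321.4 [0.5442 0.0079]
176 321.34 [0.5393 0.0081]
178 321.27 [0.5344 0.0083]
180 321.31 [0.5295 0.0082]
182 321.36 [0.5247 0.0082]
184 321.38 [0.5198 0.0082]
190 320.96 [0.5053 0.0093]
196 320.75 [0.4908 0.0099]
202 321.66 [0.4764 0.0079]
203 321.35 [0.474  0.0086]
204 321.2 [0.4716 0.009 ]
205 321.23 [0.4692 0.009 ]
mark 186 322.86 [0.5463 0.0053]
mark 189 323.25 [0.5378 0.0043]
mark 192 323.2 [0.5294 0.0045]
mark 195 323.18 [0.521  0.0047]
mark 198 323.3 [0.5127 0.0044]
lat 300 151.15 [0.5985 0.0586]
lat 303 153.09 [0.5936 0.0514]
lat 306 154.0 [0.5913 0.0442]
lat 309 153.92 [0.5914 0.0371]
lat 333 152.84 [ 0.5934 -0.0204]
lat 336 153.27 [ 0.5923 -0.0275]
lat 340 153.02 [ 0.5928 -0.0371]
lat 344 149.98 [ 0.6002 -0.0468]
lat 350 148.12 [ 0.6046 -0.0612]
lat 360 147.71 [ 0.6054 -0.0852]
lat 370 148.24 [ 0.6039 -0.1092]
lat 373 150.14 [ 0.5991 -0.1162]
[[  1   7  12  16  13  15   7   9  11  12  16  17  13  15  19  16   9   8  11  34  38  36  34  33  34  33  33  28  23 104]
 [121  26  -4   9  11  15  14  18  16  16  18  16  16  14  18  13   8  10  15  40  
[... 4015 characters left out ...]
144 143 143 149 146 146 148 149 150 138 121 124 152 118 123 135 159 157 158 157 152]
 [153 150 143 143 144 145 148 149 150 144 142 148 146 147 148 149 153 150 149 141 138 137 136 147 158 159 159 156 155 150]
 [144 145 142 145 144 148 149 148 148 147 145 145 145 149 152 152 150 146 144 139 145 152 156 159 159 159 158 158 150 147]
 [142 139 145 144 147 149 153 151 151 146 150 153 151 153 155 152 150 147 140 145 153 156 157 157 159 156 160 157 150 149]
 [144 145 146 147 153 149 136 134 131 132 137 139 138 142 138 133 150 142 146 155 156 157 155 159 154 157 157 155 147 150]
 [143 145 151 132 134 137  69  72  74  75  76  76  75  76  70  78 153 147 152 156 156 157 158 157 161 160 157 150 151 155]]
```

```bash
cat > base.py <<'E'
from h import *
from scipy.optimize import least_squares
def run(n,f,box,markbox,sector):
    im=cv2.imread(f)[:,:,::-1].astype(int);x0,y0,x1,y1=box
    sat=im.max(2)-im.min(2);
    pts=[]
    c=np.array([.594,.006])
    for th in np.arange(*sector,.03):   # radial edge search wood(sat)->base(grey)
        rs=np.arange(.075,.115,.0005);val=[]
        for r in rs:
            q=proj(n,[c[0]+r*np.cos(th),c[1]+r*np.sin(th),.012])
            val.append(cv2.getRectSubPix(sat.astype(np.float32),(1,1),(float(q[0]),float(q[1])))[0,0])
        val=np.array(val);lo,hi=np.median(val[:15]),np.median(val[-15:])
        if hi-lo<50:continue
        i=np.nonzero(val>(lo+hi)/2)[0][0];pts.append(c+rs[i]*np.array([np.cos(th),np.sin(th)]))
    P=np.array(pts)
    s=least_squares(lambda p:np.hypot(*(P-p[:2]).T)-p[2],[.594,.006,.095],loss='soft_l1',f_scale=.001)
    s2=least_squares(lambda p:np.hypot(*(P-p[:2]).T)-.096,[.594,.006],loss='soft_l1',f_scale=.001)
    print(n,f,len(P),'centre free',s.x.round(4),'fixed',s2.x.round(4),'rms',np.sqrt(np.mean(s.fun**2)).round(4))
    # mark: white pixels in region, projected onto z=.012
    x0,y0,x1,y1=markbox;sub=im[y0:y1,x0:x1];mi=sub.min(2).astype(float);w=np.clip(mi-150,0,None)*((sub.max(2)-sub.min(2))<40)
    ys,xs=np.nonzero(w);W=w[ys,xs];Q=np.array([onz(n,x+x0,y+y0,.012)[:2] for x,y in zip(xs,ys)])
    m=(Q*W[:,None]).sum(0)/W.sum();ev,V=np.linalg.eigh(np.cov(Q.T,aweights=W));d=V[:,1]*np.sign(-V[0,1])
    for cc in(s.x[:2],s2.x):print(' mark mid',m.round(4),'own dir',d.round(3),'r',np.hypot(*(m-cc)).round(4),'ang-pi',(np.arctan2(*(m-cc)[::-1])%(2*np.pi)-np.pi).round(4))
E
python3 - <<'E'
from base import *
run('top','pics/top0.png',(0,0,0,0),(316,182,331,205),(2.6,3.7))
run('side','pics/s5.png',(0,0,0,0),(298,222,322,242),(1.2,4.6))
for u,v in((305,185.2),(309,186.9),(312,188.2),(316,189.9)):
    o,d=ray('side',u,v);p=o+d*(.0075-o[1])/d[1];print('peg centre',p.round(4))
E
```

```text
Traceback (most recent call last):
  File "base.py", line 11, in run
    q=proj(n,[c[0]+r*np.cos(th),c[1]+r*np.sin(th),.012])
  File "h.py", line 17, in proj
    c=camera_info(n);K=np.array(c["K"]);T=np.array(c["world_from_camera"])
ValueError: time passes only in moves, steps and waits
```

```bash
sed -i 's/^from plant.*/from plant import monitor,camera,hand_in\nimport plant,functools\ncamera_info=functools.lru_cache(None)(plant.camera_info)/' h.py
python3 - <<'E'
from base import *
run('top','pics/top0.png',(0,0,0,0),(316,182,331,205),(2.6,3.7))
run('side','pics/s5.png',(0,0,0,0),(298,222,322,242),(1.2,4.6))
for u,v in((305,185.2),(309,186.9),(312,188.2),(316,189.9)):
    o,d=ray('side',u,v);p=o+d*(.0075-o[1])/d[1];print('peg centre',p.round(4))
E
```

```text
top pics/top0.png 34 centre free [0.6363 0.0142 0.137 ] fixed [0.5946 0.0091] rms 0.0008
 mark mid [0.5266 0.0062] own dir [-1.    -0.006] r 0.1101 ang-pi 0.0728
 mark mid [0.5266 0.0062] own dir [-1.    -0.006] r 0.0681 ang-pi 0.0428
side pics/s5.png 114 centre free [0.5929 0.0133 0.0967] fixed [0.592  0.0136] rms 0.0017
 mark mid [0.5324 0.0055] own dir [-0.108  0.994] r 0.061 ang-pi 0.1278
 mark mid [0.5324 0.0055] own dir [-0.108  0.994] r 0.0602 ang-pi 0.1351
peg centre [0.5325 0.0075 0.1945]
peg centre [0.5191 0.0075 0.1946]
peg centre [0.5091 0.0075 0.1946]
peg centre [0.4959 0.0075 0.1947]
```

Run:
```python
from base import *
np.set_printoptions(linewidth=250)
im=cv2.imread('pics/s5.png')[:,:,::-1].astype(int)
print(im[222:242,298:322].min(2))
t=cv2.imread('pics/top0.png')[:,:,::-1].astype(int);print(t[182:205,316:331].min(2))
for r in (.05,.07,.09):
  for a in (0,.045):print(r,a,proj('side',[.5945-r*np.cos(a),.0082-r*np.sin(a),.012]),proj('top',[.5945-r*np.cos(a),.0082-r*np.sin(a),.012]))
run('top','pics/t5.png',0,(316,182,331,205),(1.9,4.6))
run('side','pics/s5.png',0,(300,225,320,240),(1.6,3.6))
```

```text
[[ 94 101 174 171 193 189 187 186 185 181 180 181 180 182 182 180 183 184 177 180 179 179 183 181]
 [ 93  94  89  96 174 171 193 190 186 179 181 179 180 184 182 187 183 182 180 180 181 181 184 158]
 [133 131  90  94  94  97 176 171 193 183 182 181 186 186 183 186 180 180 180 180 179 181 185 156]
 [193 191 131 134  91  92  91  94 168 165 188 190 182 187 185 182 176 181 178 181 182 183 188 157]
 [184 188 194 194 130 130  87  77  79  91 173 193 190 190 184 179 182 180 183 186 183 190 193 139]
 [185 187 186 188 191 187 136 253 116  78  91 172 170 191 183 181 183 182 185 182 184 189 192  86]
 [184 186 185 185 184 194 255 255 255 242  83  74  87 167 166 188 185 186 187 186 185 190 185  78]
 [187 188 186 182 181 205 255 253 253 255 255 232  87  75  91 170 170 190 190 185 187 191 138  70]
 [188 183 183 180 183 180 208 255 253 252 253 255 255 174  69  81  92 171 172 194 195 195  87  82]
 [187 183 181 182 183 180 177 170 216 255 254 253 255 255 255 172  73  82  94 177 197 179  84  94]
 [187 183 181 184 184 184 183 184 181 169 215 255 255 253 255 255 255 118  85 101 178 104  74  94]
 [183 184 1
[... 2286 characters left out ...]
67  69  71  68  71  68  65  68  64  67  64]]
0.05 0 [304.37817182 229.92737101] [321.81761725 186.63755067]
0.05 0.045 [304.79852803 229.47008812] [322.63025242 186.61120798]
0.07 0 [309.75075838 232.54039916] [321.88293373 193.77592782]
0.07 0.045 [310.33414684 231.89197754] [323.02306294 193.73905963]
0.09 0 [315.1956666  235.18930389] [321.9484798  200.94500869]
0.09 0.045 [315.93895294 234.34482567] [323.4174641 200.8976237]Traceback (most recent call last):
  File "<stdin>", line 8, in <module>
  File "base.py", line 4, in run
    im=cv2.imread(f)[:,:,::-1].astype(int);x0,y0,x1,y1=box
                                           ^^^^^^^^^^^
TypeError: cannot unpack non-iterable int object
```

Run:
```python
from base import *
np.set_printoptions(linewidth=250)
print(proj('top',[.5245,.0064,.19]),proj('top',[.47,.0064,.19]),proj('top',[.5245,.0064,.012]))
t=cv2.imread('pics/t5.png')[:,:,::-1].astype(int)
for v in(174,178,182,186,190,194,198,201):print(v,(t[v]-0)[314:330,0].tolist(),(t[v,:,0]-t[v,:,2])[314:330].tolist())
# side: mark and peg in world
a=cv2.imread('pics/s5.png')[:,:,::-1].astype(int)
sub=a[226:236,302:317].min(2).astype(float);w=np.clip(sub-198,0,None);ys,xs=np.nonzero(w);W=w[ys,xs]
Q=np.array([onz('side',x+302,y+226,.012)[:2] for x,y in zip(xs,ys)])
m=np.average(Q,axis=0,weights=W);ev,V=np.linalg.eigh(np.cov(Q.T,aweights=W));print('side mark',m,V[:,1],np.sqrt(ev*12))
m2=np.average(np.c_[xs+302,ys+226],axis=0,weights=W);print(m2)
box=(0,0,0,0)
run('top','pics/t5.png',box,(316,182,331,205),(1.9,4.6))
run('side','pics/s5.png',box,(300,225,320,240),(1.6,3.6))
run('side','pics/s5.png',box,(300,225,320,240),(2.,3.3))
```

```text
[322.09771422 182.06717629] [322.30637807 204.64270851] [322.53478807 193.76934131]
174 [160, 159, 158, 154, 163, 218, 251, 254, 254, 244, 175, 100, 84, 93, 112, 132] [14, 15, 14, 16, 38, 107, 142, 134, 139, 143, 90, 20, 4, 8, 10, 12]
178 [163, 161, 161, 163, 174, 223, 251, 254, 254, 247, 194, 123, 94, 123, 151, 165] [15, 13, 14, 17, 35, 99, 136, 136, 134, 125, 74, 21, 8, 12, 14, 16]
182 [165, 165, 167, 166, 183, 224, 251, 254, 254, 248, 197, 122, 98, 121, 152, 169] [13, 13, 17, 17, 35, 92, 129, 134, 133, 123, 77, 20, 7, 9, 12, 14]
186 [167, 164, 167, 169, 182, 226, 251, 254, 254, 251, 223, 147, 100, 114, 141, 162] [16, 15, 16, 19, 34, 88, 128, 133, 123, 92, 50, 13, 6, 9, 12, 15]
190 [168, 169, 167, 173, 185, 226, 251, 254, 254, 252, 230, 157, 101, 94, 122, 154] [15, 16, 13, 18, 32, 85, 130, 133, 121, 85, 42, 12, 5, 7, 9, 12]
194 [167, 164, 166, 167, 181, 226, 251, 254, 254, 252, 235, 165, 101, 93, 117, 149] [15, 15, 13, 16, 33, 88, 127, 131, 113, 68, 27, 6, 2, 5, 9, 14]
198 [169, 165, 165, 167, 183, 225, 252, 254, 254, 252, 236, 165, 98, 92, 121, 154] [16, 15, 13, 16, 34, 86, 128, 1
[... 293 characters left out ...]
]
top pics/t5.png 82 centre free [0.5936 0.0074 0.0947] fixed [0.5953 0.0074] rms 0.0006
 mark mid [0.5199 0.0039] own dir [-0.953 -0.304] r 0.0738 ang-pi 0.0476
 mark mid [0.5199 0.0039] own dir [-0.953 -0.304] r 0.0755 ang-pi 0.0472
side pics/s5.png 67 centre free [0.5907 0.0152 0.0945] fixed [0.5923 0.0144] rms 0.0005
 mark mid [0.5293 0.0068] own dir [-0.141 -0.99 ] r 0.062 ang-pi 0.1363
 mark mid [0.5293 0.0068] own dir [-0.141 -0.99 ] r 0.0634 ang-pi 0.1198
side pics/s5.png 44 centre free [0.59   0.0157 0.0937] fixed [0.5922 0.0146] rms 0.0005
 mark mid [0.5293 0.0068] own dir [-0.141 -0.99 ] r 0.0613 ang-pi 0.1451
 mark mid [0.5293 0.0068] own dir [-0.141 -0.99 ] r 0.0634 ang-pi 0.123
```

Run:
```python
from h import *
np.set_printoptions(linewidth=250)
t=cv2.imread('pics/top0.png')[:,:,::-1].astype(int)
print(t[205:242,414:452].max(2)[8:26])
sat=(t.max(2)-t.min(2))[200:245,410:455]
m=(sat<45).astype(np.uint8);n,l,st,c=cv2.connectedComponentsWithStats(m);i=1+np.argmax(st[1:,4]);cn,_=cv2.findContours((l==i).astype(np.uint8),0,1)
pts=max(cn,key=len)[:,0]+[410,200];h=cv2.convexHull(pts)[:,0];print(h.tolist())
for z in(.06,):
  W=np.array([onz('top',u,v,z)[:2] for u,v in h]);from scipy.optimize import least_squares
  s=least_squares(lambda p:np.hypot(*(W-p[:2]).T)-.034,[.435,-.283],loss='soft_l1',f_scale=.0015);print(s.x,np.round(s.fun,4))
for s in(-1,1):
  a=1.178
  c=np.array([.4345,-.283])
  print(s,[proj('top',[*(c+s*.018*np.array([np.cos(a),np.sin(a)])),z]).round(1) for z in(.104,.142)])
```

```text
[[161 161 162 158 161 158 155 151 146 144 146 148 152 153 153 151 152 150 149 152 149 150 148 148 147 151 158 158 156 156 157 156 156 158 156 156 156 155]
 [160 159 161 160 156 155 145 131 121 128 139 146 151 151 150 152 152 154 151 148 147 148 148 150 147 151 152 155 157 158 156 154 156 157 157 156 156 154]
 [161 159 160 159 156 147 131 110 115 129 144 150 151 150 151 151 149 148 143 137 133 139 146 150 150 150 149 153 156 155 160 162 158 157 156 159 159 157]
 [165 164 161 159 151 137 113 106 122 140 151 155 155 153 150 146 138 134 118 110 110 116 124 137 139 144 147 152 155 159 160 160 158 157 158 161 159 159]
 [159 163 157 152 138 118 101 109 138 160 165 172 167 156 147 135 118  93  81  77  86  92  97 108 117 126 138 141 147 155 158 159 156 153 156 155 156 157]
 [152 154 151 141 120 103  96 114 146 177 193 195 186 172 154 126  90  61  58  69  80  86  83  84  88 102 110 115 132 142 148 152 153 153 153 154 154 156]
 [157 151 152 132 110  93  97 117 144 176 188 197 196 189 174 136  83  44  53  68  81  84  81  82  83  82  86  91 101 115 128 137 146 152 159 157 158 160]
 [161 157 144 1
[... 1498 characters left out ...]
150 156 157 162 161 163 161 161 161]
 [166 164 157 139 115 101  96 106 126 144 151 153 154 153 154 155 156 156 156 155 157 157 157 157 159 154 155 152 150 154 160 160 163 162 163 161 162 161]]
[[436, 212], [438, 213], [442, 217], [445, 221], [445, 224], [444, 227], [441, 232], [438, 234], [436, 235], [432, 236], [425, 236], [423, 235], [420, 233], [419, 232], [417, 228], [417, 222], [418, 219], [423, 214], [427, 212]]
[ 0.43337479 -0.27796789] [ 0.0015  0.0019  0.0023  0.0057  0.0047  0.0027  0.0007 -0.0012 -0.0016 -0.002   0.0013  0.0017  0.003   0.0035  0.0035  0.0019  0.0012 -0.0014 -0.0012]
-1 [array([442.7, 224.5]), array([446.5, 223. ])]
1 [array([429.5, 219.2]), array([432.9, 217.6])]
```

```bash
echo '{"rows":[[0,0,0.05,0,0,0],[0,0,0.05,0,0,0],[0,0,0.05,0,0,0],[0,0,0.05,0,0,0],[0,0,0.03,0,0,0]]}' > path.dat && python3 -m jog path.dat |grep -E "pos|contact"
echo '{"rows":[[0,0,0.027,0,0,0],[0,0,0,0,0,0],[0,0,0,0,0,0]]}' > path.dat && python3 -m jog path.dat |grep -E "clock|pos|contact"
echo '{"rows":[[0,0,0,0,0,0],[0,0,0,0,0,0],[0,0,0,0,0,0],[0,0,0,0,0,0],[0,0,0,0,0,0]]}' > path.dat && python3 -m jog path.dat 0 40
```

```text
position: [0.4339, -0.2799, 0.1061]
contact_force: [-0.4, -0.3, -0.0]
clock: 17.82
position: [0.4352, -0.2814, 0.0831]
contact_force: [0.0, 0.5, 0.6]
clock: 18.45
position: [0.4349, -0.281, 0.0819]
tcp_rot: [0.831, 0.556, -0.0, 0.0]
contact_force: [0.5, -1.1, 1.6]
opening: 0.0113
grasp_force: 44.4
```

```bash
echo '{"rows":[[0,0,-0.02,0,0,0],[0,0,-0.04,0,0,0],[0,0,-0.04,0,0,0],[0,0,-0.0191,0,0,0],[0,0,0,0,0,-0.0963]]}' > path.dat && python3 -m jog path.dat |grep -E "pos|contact|open"
echo '{"rows":[[0,0,0,0,0,-0.0963],[0,0,0,0,0,-0.0963],[0,0,0,0,0,-0.0963],[0.02,-0.003,0,0,0,0],[0.0362,-0.003,0,0,0,0]]}' > path.dat && python3 -m jog path.dat |grep -E "pos|rot|contact|open"
echo '{"rows":[[0.0442,-0.003,0,0,0,0],[0.0442,-0.003,0,0,0,0],[0.0442,-0.003,0,0,0,0],[0.0442,-0.003,0,0,0,0],[0.0362,-0.003,0,0,0,0]]}' > path.dat && python3 -m jog path.dat |grep -E "pos|contact|open"
echo '{"rows":[[0.02,-0.003,0,0,0,0],[0,0,0,0,0,0],[0,0,0,0,0,0]]}' > path.dat && python3 -m jog path.dat
python3 - <<'E'
from h import *
a=grab('side','s6.png');b=grab('top','t6.png')
cv2.imwrite('pics/c6.png',np.hstack([cv2.resize(a[130:270,250:450],(570,400),interpolation=2),cv2.resize(b[140:280,290:370],(228,400),interpolation=2)])[:,:,::-1])
E
```

```text
position: [0.4356, -0.2817, 0.2043]
contact_force: [-0.5, -0.8, -2.7]
opening: 0.0112
position: [0.429, -0.2247, 0.2019]
tcp_rot: [0.71, 0.704, -0.0, 0.0]
contact_force: [-0.6, 0.4, -1.4]
opening: 0.0112
position: [0.4155, -0.01, 0.2022]
contact_force: [0.0, 0.1, -2.1]
opening: 0.0111
clock: 20.7
position: [0.4131, 0.0079, 0.2015]
tcp_rot: [0.71, 0.704, -0.0, 0.0]
contact_force: [0.0, 0.1, -2.0]
opening: 0.0114
grasp_force: 43.9
```

View pics/c6.png

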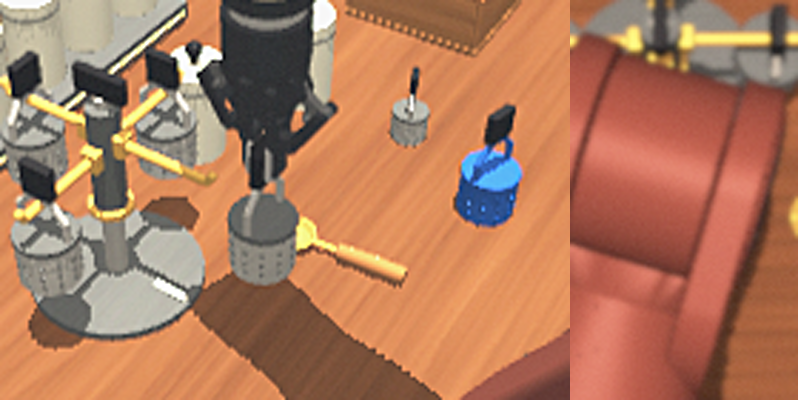

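The side crop shows the infuser held upright, with its lid centre at about side (342,204.6). The peg tip, at about (324.5,191), points at the bail's opening. I'll check the heights numerically.

Run:
```python
from h import *
np.set_printoptions(linewidth=250)
B=.2015+.0161
for n,z in(('lid',B-.038),('bail',B),('under',B-.098)):print(n,z,proj('side',[.4131,.0079,z]))
for y in(-.033,.033):print('lid rim y',proj('side',[.4131,.0079+y,B-.038]),'x',proj('side',[.4131+y,.0079,B-.038]))
for y in(-.03,.03):print('bail feet-ish',proj('side',[.4131,.0079+y*.8,B-.015]))
a=cv2.imread('pics/s6.png')[:,:,::-1].astype(int)
print(a[182:232,326:360].max(2)[::2])
```

```text
lid 0.1796 [341.92624571 205.43480878]
bail 0.21760000000000002 [342.13825486 194.61609856]
under 0.11960000000000001 [341.61201852 221.52738848]
lid rim y [348.42683073 198.41068119] x [352.69503247 210.12407705]
lid rim y [335.17238494 212.73355905] x [331.42972934 200.86436361]
bail feet-ish [346.87086232 193.83078715]
bail feet-ish [337.09810538 204.21141601]
[[185 180 189 231 222 216 218 225 244  48 124 152  34  43  50  47  57 132  72  44  52  48  51  52  52  58  49  50 135 238 246 234 229 226]
 [194 215 224 216 218 219 223 233 252  49 126 137  39  50  51  48  51 156 149  90  45  52  53  56 104 184 201 227 243 234 228 225 226 228]
 [224 215 216 219 222 226 232 237 248  68 122  88  34  39  44  39  50 153 148  88  47  47  49  53 112 255 238 232 229 228 224 221 222 217]
 [214 215 222 227 232 234 234 229 227 205 130  85  32  41  47  36  50 156 147  91  47  49  55  50 150 245 231 227 223 217 216 215 214 209]
 [220 229 232 234 234 231 222 221 225 229 213  96  35  37  40  38  67 153 147  73  44  50 105 204 241 228 222 213 214 216 214 213 210 211]
 [218 235 235 233 227 223 223 223 223 2
[... 2041 characters left out ...]
228]
 [213 216 218 222 216 106 125 147 138 109 123 139 143 141 141 122 132 144 140 140 140 111 113 136 134 129 104 168 220 220 223 226 227 223]
 [217 218 223 233 242 168 132 142 146 123 132 141 137 140 141 129 144 138 139 136 137 126 129 136 132 126 171 226 222 226 226 224 225 228]
 [226 237 215 103 110 118 120 139 148 139 140 140 141 142 138  92 120 137 136 134 136 125 140 133 125 202 227 226 228 227 226 225 227 222]
 [107 114 119 122 123 117 112 111 116 122 133 135 136 138 136 138 139 138 138 135 134 135 121 112 109 114 222 238 230 228 227 223 217 211]
 [124 128 124 119 116 113 116 120 124 122 119 115 112 109 109 111 116 116 114 120 117 115 113 115 120 122 116 119 225 219 228 215 214 215]]
```

```bash
echo '{"rows":[[0,0.015,0,0,0,0],[0,0.02,0,0,0,0],[0,0,0,0,0,0]]}' > path.dat && python3 -m jog path.dat|grep -E "pos|contact"
echo '{"rows":[[0,0.02,0,0,0,0],[0,0.02,0,0,0,0],[0,0.016,0,0,0,0],[0,0,0,0,0,0],[0,0,0,0,0,0]]}' > path.dat && python3 -m jog path.dat
echo '{"rows":[[0,0,0.006,0,0,0],[0,0,0.004,0,0,0],[0,0,0,0,0,0],[0,0,0,0,0,0]]}' > path.dat && python3 -m jog path.dat|grep -E "pos|contact"
```

```text
position: [0.4484, 0.0074, 0.2005]
contact_force: [0.0, 0.9, -1.7]
clock: 21.8
position: [0.5032, 0.0076, 0.2009]
tcp_rot: [0.71, 0.704, -0.0, -0.0]
contact_force: [-0.2, -0.0, -1.3]
opening: 0.0111
grasp_force: 43.9
position: [0.5039, 0.0078, 0.1909]
contact_force: [-0.3, 0.0, -2.1]
```

```bash
for i in 1; do echo '{"rows":[[0,0,0.003,0,0,0],[0,0,0,0,0,0]]}' > path.dat && python3 -m jog path.dat; echo '{"rows":[[0,0,0.0015,0,0,0],[0,0,0,0,0,0]]}' > path.dat && python3 -m jog path.dat; echo '{"rows":[[0,0,0.001,0,0,0],[0,0,0,0,0,0]]}' > path.dat && python3 -m jog path.dat;done|grep -E "pos|contact"
```

```text
position: [0.5038, 0.0078, 0.1876]
contact_force: [0.1, 0.4, -1.4]
position: [0.5039, 0.0078, 0.1863]
contact_force: [-0.2, -0.1, -2.1]
position: [0.5039, 0.0078, 0.1853]
contact_force: [-0.1, 0.2, -3.0]
```

```bash
for i in 1; do echo '{"rows":[[0,0,0.001,0,0,0],[0,0,0,0,0,0]]}' > path.dat && python3 -m jog path.dat; echo '{"rows":[[0,0,0.001,0,0,0],[0,0,0,0,0,0]]}' > path.dat && python3 -m jog path.dat; echo '{"rows":[[0,0,0.001,0,0,0],[0,0,0,0,0,0]]}' > path.dat && python3 -m jog path.dat;done|grep -E "pos|contact"
```

```text
position: [0.5039, 0.0078, 0.1843]
contact_force: [0.4, 0.2, -1.9]
position: [0.5039, 0.0078, 0.1833]
contact_force: [1.0, 0.4, -1.6]
position: [0.504, 0.0077, 0.1824]
contact_force: [0.3, -0.1, -1.9]
```

```bash
for i in 1; do echo '{"rows":[[0,0,0.001,0,0,0],[0,0,0,0,0,0]]}' > path.dat && python3 -m jog path.dat; echo '{"rows":[[0,0,0.001,0,0,0],[0,0,0,0,0,0]]}' > path.dat && python3 -m jog path.dat;done|grep -E "pos|contact"
```

```text
position: [0.5041, 0.0077, 0.1819]
contact_force: [-1.0, 0.7, 3.7]
position: [0.5042, 0.0076, 0.1816]
contact_force: [-4.1, -0.3, 8.2]
```

```bash
echo '{"rows":[[0,0,-0.0012,0,0,0],[0,0,0,0,0,0]]}' > path.dat && python3 -m jog path.dat|grep -E "pos|contact"
echo '{"rows":[[0,0,0,0,0,0],[0,0,0,0,0,0],[0,0,0,0,0,0],[0,0,0,0,0,0]]}' > path.dat && python3 -m jog path.dat .035|grep -E "clock|pos|contact|open"
echo '{"rows":[[0,0,-0.015,0,0,0],[0,0,-0.03,0,0,0],[0,0,-0.04,0,0,0],[0,0,-0.04,0,0,0],[0,-0.06,0,0,0,0]]}' > path.dat && python3 -m jog path.dat|grep -E "clock|pos|contact"
echo '{"rows":[[0.06,-0.01,0,0,0,0],[0.06,0,0,0,0,0],[0.06,0,0,0,0,0],[0.06,0,0,0,0,0],[0.05,0,0,0,0,0]]}' > path.dat && python3 -m jog path.dat|grep -E "clock|pos|contact"
python3 - <<'E'
from h import *
a=grab('side','s7.png');b=grab('top','t7.png')
cv2.imwrite('pics/c7.png',np.hstack([cv2.resize(a[120:260,230:360],(400,430),interpolation=2),cv2.resize(b[95:235,255:385],(400,430),interpolation=2)])[:,:,::-1])
E
```

```text
position: [0.5041, 0.0077, 0.1818]
contact_force: [-1.5, 0.9, 4.7]
clock: 25.05
position: [0.5039, 0.0078, 0.1815]
contact_force: [0.2, 0.2, 0.5]
opening: 0.0348
clock: 25.68
position: [0.4471, 0.0071, 0.3091]
contact_force: [-2.0, -0.1, 0.8]
clock: 26.3
position: [0.4358, 0.3006, 0.3077]
contact_force: [0.3, 0.3, 0.1]
```

View pics/c7.png

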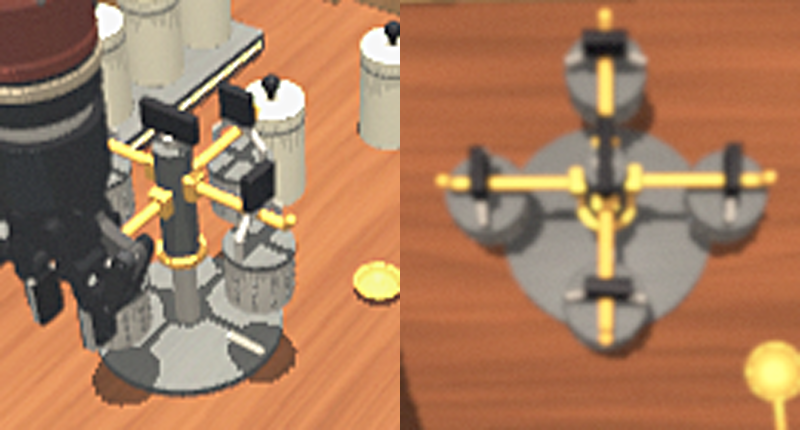

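The infuser hangs upright on the peg at top ≈(321.6,189), side bail ≈(312,195), and the gripper is clear. One last alignment check, on numbers only.

Run:
```python
from base import *
b=cv2.imread('pics/t7.png')[:,:,::-1].astype(float)
def cu(v):
    r=b[v,312:332];w=np.clip(r[:,0]-r[:,2]-60,0,None);return (w*np.arange(312,332)).sum()/w.sum()
P=[]
for v in list(range(172,185,2)):P.append(onz('top',cu(v),v,.193)[:2])
P2=[onz('top',cu(v),v,.2)[:2] for v in (200,202,204,205)]
P3=[onz('top',cu(v),v,.2)[:2] for v in range(114,132,3)]+[onz('top',cu(v),v,.2)[:2] for v in(99,100,101)]
print(np.round(P,4).tolist(),np.round(P2,4).tolist(),np.round(P3,4).tolist())
A=np.array(P+P2);print('empty peg slope',np.polyfit(A[:,0],A[:,1],1));A=np.array(P+P2+P3);print('all',np.polyfit(A[:,0],A[:,1],1))
m0=[onz('top',322.58,v,.012)[:2] for v in(186,193.5,200)];print('mark',np.round(m0,4).tolist())
for s in((1.8,4.5),(2.5,3.8),(.9,5.4)):run('top','pics/t7.png',(0,)*4,(316,182,331,205),s)
s=cv2.imread('pics/s7.png')[:,:,::-1].astype(int)
print('side hang grip', end=' ');m=(s.max(2)<65)[165:195,300:325];ys,xs=np.nonzero(m);print(xs.mean()+300,ys.mean()+165,len(xs),proj('side',[.504,.0078,.221]))
```

```text
[[0.5484, 0.008], [0.5436, 0.0078], [0.5387, 0.008], [0.5338, 0.0082], [0.529, 0.0081], [0.5241, 0.0079], [0.5193, 0.0081]] [[0.4797, 0.0081], [0.4749, 0.0083], [0.4702, 0.0083], [0.4678, 0.0087]] [[0.6905, 0.0071], [0.6829, 0.0072], [0.6753, 0.0069], [0.6678, 0.0069], [0.6603, 0.0069], [0.6528, 0.007], [0.7286, 0.0061], [0.726, 0.006], [0.7234, 0.0059]]
empty peg slope [-0.00564878  0.01103971]
all [-0.00850555  0.01250803]
mark [[0.5463, 0.0061], [0.5253, 0.0063], [0.5071, 0.0064]]
top pics/t7.png 79 centre free [0.5911 0.0074 0.0935] fixed [0.5947 0.0074] rms 0.0032
 mark mid [ 0.5095 -0.002 ] own dir [-0.052  0.999] r 0.0822 ang-pi 0.1148
 mark mid [ 0.5095 -0.002 ] own dir [-0.052  0.999] r 0.0858 ang-pi 0.1098
top pics/t7.png 32 centre free [0.5537 0.0072 0.0644] fixed [0.5927 0.0076] rms 0.0022
 mark mid [ 0.5095 -0.002 ] own dir [-0.052  0.999] r 0.0452 ang-pi 0.2055
 mark mid [ 0.5095 -0.002 ] own dir [-0.052  0.999] r 0.0838 ang-pi 0.1153
top pics/t7.png 91 centre free [0.5915 0.0075 0.0938] fixed [0.5947 0.0074] rms 0.0039
 mark mid [ 0.5095 -0.002 ] own dir [-0.052  0.999] r 0.0826 ang-pi 0.1151
 mark mid [ 0.5095 -0.002 ] own dir [-0.052  0.999] r 0.0857 ang-pi 0.1103
side hang grip 313.2767857142857 181.34821428571428 112 [313.16688504 181.38291297]
```

```bash
echo '{"rows":[[0,0,0,0,0,0],[0,0,0,0,0,0],[0,0,0,0,0,0],[0,0,0,0,0,0],[0,0,0,0,0,0]]}' > path.dat && python3 -m jog path.dat|grep clock
python3 - <<'E'
from h import *
s=camera('side').astype(int);m=(s.max(2)<65)[165:195,300:325];ys,xs=np.nonzero(m);print(xs.mean()+300,ys.mean()+165)
print(hand_in())
E
```

```text
clock: 27.02
313.3125 181.26785714285714
the job is handed in; nothing more can be done
None
```

I turned the carousel's empty peg to the mark, within about 1.5° (about 2 mm at the mark's outer end), and hung the large steel infuser on it. It was upright and still with the gripper clear when I handed the job in at about 27 s; I did not check the bystanders one by one.

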